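# Stack the blue machine flanges alternately on their stand

## Task

Stack the four blue flanges in one straight pile in the middle of the blue-bordered stand, alternately one way up and the other so that hub meets hub and flat face meets flat face, beginning with one flat face down, hub up. Each already lies the way up it is needed, so none has to be turned over. Leave the orange flanges, the glue bottle and the screwdriver where they are.

Things in the scene. Friction and masses are not known exactly. Their poses are not given: they have to be found in the camera images.
- blue_up_a: Blue flange shaped like a hat: a round disc 62 mm across and 8 mm thick lying flat face down, with a round hub 34 mm across and 18 mm high on its middle (26 mm high in all), the hub's end bright steel with a black bore spot. Cast iron, about 0.26 kg. It can be pinched by the hub. Origin: centre of its underside (the disc's flat face); z points up.
- blue_up_b: Blue flange shaped like a hat: a round disc 62 mm across and 8 mm thick lying flat face down, with a round hub 34 mm across and 18 mm high on its middle (26 mm high in all), the hub's end bright steel with a black bore spot. Cast iron, about 0.26 kg. It can be pinched by the hub. Origin: centre of its underside (the disc's flat face); z points up.
- blue_down_a: Blue flange, the same part lying the other way up: it stands on its hub (34 mm across, 18 mm high), with the disc (62 mm across, 8 mm thick) on top, flat face up, showing a black bore spot and four small bolt holes; 26 mm high in all, about 0.26 kg. It can be pinched by the disc's rim. Origin: centre of its underside (the hub's end, on the bench); z points up.
- blue_down_b: Blue flange, the same part lying the other way up: it stands on its hub (34 mm across, 18 mm high), with the disc (62 mm across, 8 mm thick) on top, flat face up, showing a black bore spot and four small bolt holes; 26 mm high in all, about 0.26 kg. It can be pinched by the disc's rim. Origin: centre of its underside (the hub's end, on the bench); z points up.
- blue_stand: The target: round stand fixed to the bench, 110 mm across and 12 mm high, flat pale plywood top with a blue border 15 mm wide, level across. Origin: centre of its underside on the bench (the top is 12 mm above it); z points up.
- orange_stand: Not used: round stand fixed to the bench, 110 mm across and 12 mm high, flat pale plywood top with an orange border 15 mm wide, level across. Origin: centre of its underside on the bench (the top is 12 mm above it); z points up.
- orange_up: To be left alone. Orange flange shaped like a hat: a round disc 62 mm across and 8 mm thick lying flat face down, with a round hub 34 mm across and 18 mm high on its middle (26 mm high in all), the hub's end bright steel with a black bore spot. Cast iron, about 0.26 kg. It can be pinched by the hub. Origin: centre of its underside (the disc's flat face); z points up.
- orange_down: To be left alone. Orange flange, the same part lying the other way up: it stands on its hub (34 mm across, 18 mm high), with the disc (62 mm across, 8 mm thick) on top, flat face up, showing a black bore spot and four small bolt holes; 26 mm high in all, about 0.26 kg. It can be pinched by the disc's rim. Origin: centre of its underside (the hub's end, on the bench); z points up.
- glue: To be left alone. White glue bottle with a red cap, standing, 56 mm across, 150 mm high. Origin: centre of its underside.
- screwdriver: To be left alone. Screwdriver with a green handle lying flat, about 200 mm long, less than 40 mm high. Its length lies along its x axis, handle towards -x; origin near its middle, at bench height.
There are look-alikes about, which are no part of the job. What is shaped like the blue_down_b but red or turquoise is not meant.

How it is judged:
By the outcome, as a careful person would: the job done as asked, in the order asked, and still so for the second after the job is handed in, with the robot touching nothing.
It also fails if it takes over 112 s, if anything falls off the work surface, if the arm or the gripper's body presses on something with over 40 N, if the wrist force passes 120 N, or if a joint passes its speed limit or range.

## Robot

A 6-joint arm with a two-finger parallel gripper is mounted at the origin on the work surface. World frame = base frame: x ahead of the robot, y to its left, z up, the work surface at z = 0. Lengths are in m, angles in rad, forces in N, time in s.
With the tool pointing down it reaches from about 0.375 to 0.9 m from the base axis. Payload 3.1 kg.
Tool frame: the origin (TCP) lies at the centre of the arm's flange, where the gripper is bolted on; the fingertips stand 173 mm ahead of it and the grasp point (between the pads) lies 155 mm ahead of it; z points along the fingers, y is the line along which they close (so a half turn about z gives the same grasp; the last joint's range is limited). The gripper opens to 85 mm and grips with 20 to 120 N. Pads are 22 mm wide; open, the fingers measure 114 mm over their backs; the gripper's body (76 mm by 85 mm) begins 54 mm behind the grasp point. The pads swing forward as they close: fully open they stand 13 mm farther back than shut.
Start: joints at [1.125, 0.527, 1.433, -0, 1.181, -0.178], TCP at [0.165, 0.603, 0.405] pointing down, gripper open.
Joint ranges: [-3.08, 3.08], [-0.75, 2.2], [0.22, 2.44], [-1.43, 4.57], [0, 2.65], [-2.85, 2.85]. Speed limits (rad/s): [2.79, 2.79, 3.14, 3.14, 3.14, 3.14].

## Interface

Orientations are given as a unit quaternion [x, y, z, w].
In Python, from station import * gives the robot as it stands.
- The arm moves only by the shell command python3 -m jog 'ROWS' [OPENING] [FORCE]. ROWS is a JSON object of lists of equal length, an entry for each row: "linear": the shift along the world's x, y, z in mm, a list of three; "turn": the turn about the world's z in units of 5 degrees (1.0 is 5 degrees). A call has 1 to 12 rows; each row shifts and turns the commanded pose from where the row before left it; what a row does not reach is not made up. A row lasts 1/8 s, in which the tool goes at most 62.5 mm and 10.7 degrees, less where a joint would pass 70% of its speed; a pose out of reach is approached as far as the arm can. A call is refused whole if a number of a shift passes 62.5 or a number of a turn 1, either way. A call with a gripper value outside its range is refused whole. OPENING is the opening, from 0 (shut) to 1 (fully open), set as the call begins (- or left out, the last holds). The fingers move at their own pace and stop on an object; FORCE is the grip in N (left out, the last holds). Time passes only in rows, so rows that do not move let the fingers close. It gives the time, the measured TCP pose, the force, the opening and the grip force at its end, in the units of the state.
- sense(): the state, without advancing time (a new reading comes with each control period).
- snapshot(name): name is "scene" or "top" or "wrist"; returns the picture (420x560x3 uint8, red, green, blue); there is no depth.
- get_calibration(name): a dict with "fx", "fy", "cx", "cy" (pixels), "world_to_cam" (4x4, takes a point from world to camera coordinates). Camera axes: x right, y down, z forward; pixel columns grow to the right and rows downward; lengths in m; the calibration is good to about 2 mm. A picture is of the moment at which its call begins: read the wrist's pose just before it. get_calibration takes no time and is no camera call; for the wrist camera it gives the pose at the moment of the call.
- sign_off(): hands the job in; it is judged then, once.
The state is a dict: "t": time; "q": joint angles; "qd": joint speeds; "tau": joint torques, N m; "tcp_pos": TCP position; "tool_rot": TCP orientation; "force": force on the tool from outside, world axes, zero at the start; "ft_torque": the same for the moment, N m; "finger_gap": opening from 0.0 (shut) to 1.0 (fully open); "gripper_force": force on a finger pad.
Only numpy, scipy, OpenCV 4.12 (cv2) and the standard library are available. Lean on these libraries where they do the work, as an engineer would, in place of code of your own. Each camera call takes 0.05 s, during which the arm holds its last target. There are 200 camera calls.

## Working session

There is one attempt and no reset: what is moved stays moved. The work goes in short steps, Python scripts to look and compute and a shell command to move; the robot and the scene stay as the last step left them, time stands still between calls to the robot, and variables do not carry over. Pictures are saved under pics/ and viewed, at most 14 in all, crops included, and the job is handed in when it is done.

```bash
mkdir -p pics; ls; python3 - <<'E'
from station import *
import cv2,json
s=sense();print(s)
for n in ("scene","top"):
    cv2.imwrite(f"pics/{n}0.png",snapshot(n)[:,:,::-1]); c=get_calibration(n); print(n,c)
E
```

```text
pics
{'t': 0.0, 'q': array([ 1.12449566e+00,  5.28457216e-01,  1.43391018e+00, -1.46792485e-05,
        1.18138824e+00, -1.78511219e-01]), 'qd': array([-8.42224282e-05,  1.48133773e-03, -2.51539640e-03,  1.24280003e-03,
        7.24173788e-04, -1.11617115e-03]), 'tau': array([ 1.86922771e-04, -4.42347229e+01, -1.78025812e+01, -2.37748754e-04,
        8.60105414e-03, -1.13167962e-05]), 'tcp_pos': array([0.16520263, 0.60241052, 0.4037362 ]), 'tool_rot': array([ 1.33492162e-01,  9.91049279e-01, -1.03122625e-03, -3.25935555e-04]), 'force': array([ 0.09508023, -0.46668883,  0.32007898]), 'ft_torque': array([ 0.00195111, -0.00339453,  0.00703023]), 'gripper_force': 0.0, 'finger_gap': 0.9984097476433652}
scene {'fx': 483.57553394358825, 'fy': 483.57553394358825, 'cx': 276.81484560980016, 'cy': 215.50306403466425, 'world_to_cam': array([[-0.88840734,  0.45875366,  0.01665763,  0.48077611],
       [ 0.27111086,  0.55361564, -0.78740627, -0.09963977],
       [-0.37044743, -0.69502144, -0.61620929,  1.37054487],
       [ 0.        ,  0.        ,  0.        ,  1.        ]])}
top {'fx': 419.5266781634026, 'fy': 419.5266781634026, 'cx': 282.2494272768203, 'cy': 215.97996287206274, 'world_to_cam': array([[-0.02030808, -0.99978826,  0.00331905,  0.01363608],
       [-0.99596757,  0.01994009, -0.08746996,  0.51332688],
       [ 0.08738525, -0.00508202, -0.99616163,  1.06994098],
       [ 0.        ,  0.        ,  0.        ,  1.        ]])}
```

View pics/top0.png

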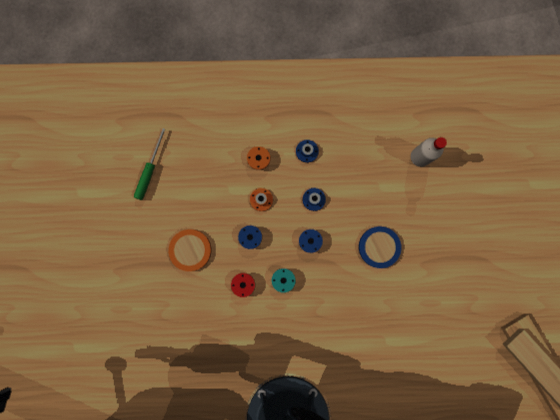

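View pics/scene0.png

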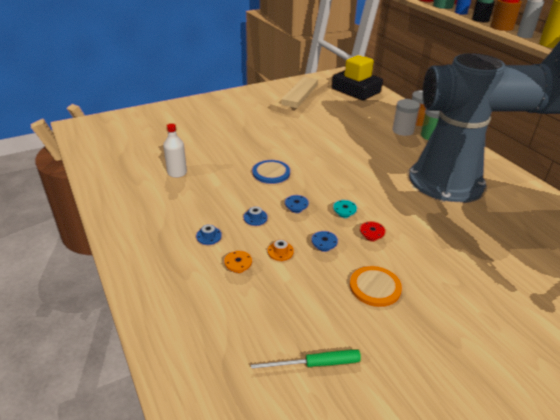

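The top view shows two blue hub-up flanges at (308,150) and (314,198). Blue flat-face-up flanges are at (250,237) and (311,241), and the blue stand is at (380,247). The look-alikes are red (243,285), turquoise (284,281) and two orange (259,158) and (261,199). The blue ones fit by colour, so I'll confirm them in an enlarged crop and measure.

```bash
cat > h.py <<'E'
from station import *
import cv2, numpy as np
def ray(n,u,v,z,c=None):
    c=c or get_calibration(n); M=np.array(c["world_to_cam"]); R,t=M[:3,:3],M[:3,3]
    o=-R.T@t; d=R.T@np.array([(u-c["cx"])/c["fx"],(v-c["cy"])/c["fy"],1.])
    return (o+d*(z-o[2])/d[2])
def px(n,p):
    c=get_calibration(n); M=np.array(c["world_to_cam"]); q=M[:3,:3]@p+M[:3,3]
    return np.array([c["fx"]*q[0]/q[2]+c["cx"],c["fy"]*q[1]/q[2]+c["cy"]])
def bluemask(im):
    h=cv2.cvtColor(im,cv2.COLOR_BGR2HSV); return cv2.inRange(h,(105,120,40),(128,255,255))
E
python3 - <<'E'
from h import *
im=cv2.imread("pics/top0.png"); m=bluemask(im)
cr=cv2.resize(im[130:270,225:410],None,fx=4,fy=4,interpolation=cv2.INTER_CUBIC); cv2.imwrite("pics/crop0.png",cr)
cs,_=cv2.findContours(m,cv2.RETR_EXTERNAL,cv2.CHAIN_APPROX_NONE)
for c in cs:
    if cv2.contourArea(c)<100: continue
    e=cv2.fitEllipse(cv2.convexHull(c)); r=[np.round(ray("top",*e[0],z)*1000,1)[:2] for z in (.008,.012,.022,.026)]
    print(np.round(e[0],1),np.round(e[1],1),cv2.contourArea(c),*r)
E
```

```text
[310.3 240.6] [22.2 22.6] 371.5 [448.3 -69. ] [448.2 -68.7] [448. -68.] [447.8 -67.7]
[379.6 246.9] [40.4 41.6] 1282.0 [ 428.3 -250.4] [ 428.2 -249.4] [ 428.1 -247.1] [ 428.1 -246.2]
[249.7 236.8] [22.3 22.6] 373.5 [461.6  89.7] [461.5  89.4] [461.1  88.6] [460.9  88.4]
[313.6 199.1] [21.7 22. ] 349.0 [558.  -80.8] [557.5 -80.4] [556.3 -79.6] [555.7 -79.3]
[306.7 150.8] [21.4 21.7] 334.5 [688.5 -65.6] [687.5 -65.4] [685.  -64.7] [684.1 -64.4]
```

View pics/crop0.png

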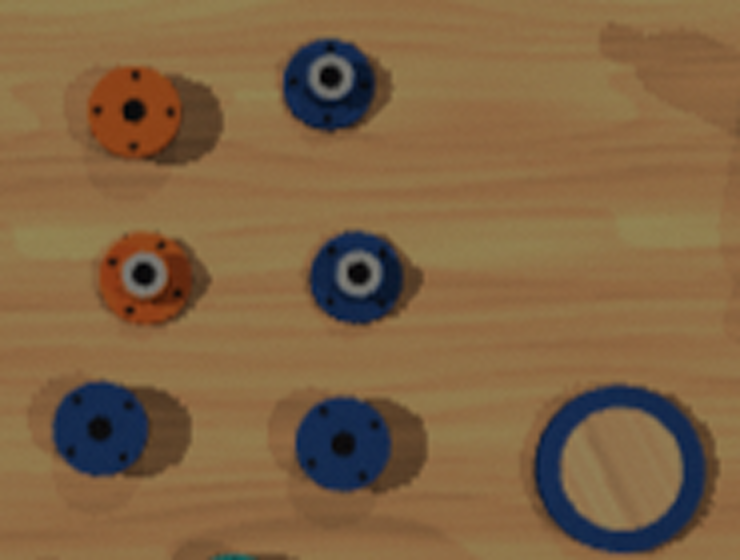

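The crop confirms it. Two blue hub-up flanges sit at crop (330,84) and (356,278), two blue disc-up at (100,428) and (343,443), and the stand at (620,468). Bore and outline positions agree to about 1.5 mm. I'll go above the far hub-up flange at (689,-65.5).

```bash
python3 -m jog '{"linear":[[32.75,-41.75,0],[32.75,-41.75,0],[32.75,-41.75,0],[32.75,-41.75,0],[32.75,-41.75,0],[32.75,-41.75,0],[32.75,-41.75,0],[32.75,-41.75,0]],"turn":[0,0,0,0,0,0,0,0]}' 0.65 40; python3 -m jog '{"linear":[[32.75,-41.75,-10],[32.75,-41.75,-10],[32.75,-41.75,-10],[32.75,-41.75,-10],[32.75,-41.75,-10],[32.75,-41.75,-10],[32.75,-41.75,-10],[32.75,-41.75,-10],[0,0,0],[0,0,0]],"turn":[0,0,0,0,0,0,0,0,0,0]}'
python3 - <<'E'
from h import *
s=sense();print(s['tcp_pos'],s['tool_rot'],s['finger_gap']); c=get_calibration("wrist");im=snapshot("wrist")[:,:,::-1]
cv2.imwrite("pics/w1.png",im); np.save("w1.npy",c,allow_pickle=True); print(c["fx"],c["cx"],c["cy"],px("wrist",np.array([.689,-.0655,.026])))
E
```

```text
t: 1.1
tcp_pos: [0.4281, 0.2672, 0.4045]
tool_rot: [0.134, 0.991, -0.0, -0.0]
force: [-0.2, 0.0, 0.7]
finger_gap: 0.651
gripper_force: 0.0
t: 2.35
tcp_pos: [0.6887, -0.0651, 0.3238]
tool_rot: [0.134, 0.991, 0.0, -0.001]
force: [-0.3, -1.0, -0.5]
finger_gap: 0.65
gripper_force: 0.0
[ 0.68873139 -0.06510997  0.32381947] [ 1.33771600e-01  9.91011268e-01  4.02122363e-04 -1.28994418e-03] 0.649625326318694
352.40452646740465 278.67352437135736 204.20586238089322 [277.90034154 197.38340851]
```

View pics/w1.png

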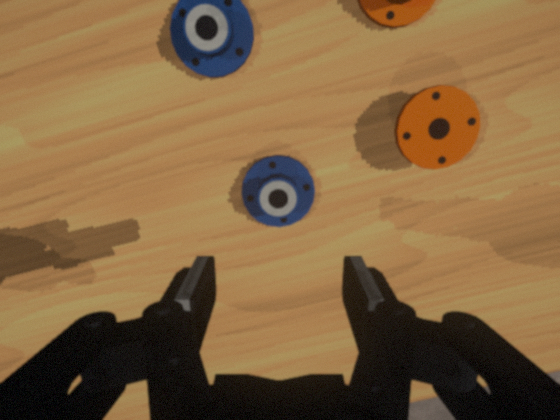

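Bore at (277.5,198) against the predicted (277.9,197.4), so the position agrees within 1 mm. The fingertips show at (214,257) and (344,257), and I'll use them to find the tip height.

```bash
python3 - <<'E'
from h import *
c=np.load("w1.npy",allow_pickle=True).item();M=c["world_to_cam"];print("cam",-M[:3,:3].T@M[:3,3],"fwd",M[2,:3])
for z in (.13,.14,.15,.16,.17):
    a=ray("wrist",214,257,z,c);b=ray("wrist",344,257,z,c);print(z,np.linalg.norm(a-b),(a+b)/2)
print(ray("wrist",206,27,.026,c))
E
python3 -m jog '{"linear":[[0,0,-35],[0,0,-35],[0,0,-35],[0,0,-25],[0,0,0],[0,0,0]],"turn":[0,0,0,0,0,0]}'
```

```text
cam [ 0.61672095 -0.04573208  0.29350393] fwd [ 0.27836242 -0.07622091 -0.95744699]
0.13 0.06597578818033921 [ 0.69127906 -0.06602547  0.13      ]
0.14 0.06194066873122653 [ 0.68671904 -0.06478431  0.14      ]
0.15 0.05790554928211388 [ 0.68215902 -0.06354316  0.15      ]
0.16 0.053870429833001214 [ 0.677599 -0.062302  0.16    ]
0.17 0.04983531038388855 [ 0.67303898 -0.06106085  0.17      ]
[ 0.55836112 -0.08137738  0.026     ]
t: 3.15
tcp_pos: [0.6896, -0.0644, 0.1961]
tool_rot: [0.133, 0.991, -0.0, 0.001]
force: [-0.2, 0.5, 0.0]
finger_gap: 0.652
gripper_force: 0.0
```

```bash
python3 -m jog '{"linear":[[0,0,-6],[0,0,-6],[0,0,0],[0,0,0],[0,0,0],[0,0,0],[0,0,0],[0,0,0]],"turn":[0,0,0,0,0,0,0,0]}' 0.0 50; python3 -m jog '{"linear":[[0,0,0],[0,0,0]],"turn":[0,0]}'
```

```text
t: 4.15
tcp_pos: [0.6901, -0.0653, 0.1889]
tool_rot: [0.133, 0.991, -0.0, 0.002]
force: [-6.6, 1.2, 24.2]
finger_gap: 0.369
gripper_force: 47.4
t: 4.4
tcp_pos: [0.6901, -0.0653, 0.1888]
tool_rot: [0.133, 0.991, -0.0, 0.002]
force: [-7.0, 1.9, 24.0]
finger_gap: 0.369
gripper_force: 47.4
```

The tips touched the disc with 24 N. That puts them about 181 mm ahead at this opening, so the tool reference is TCP z ≈ 0.189 when the part is on the bench. Lifting now.

```bash
python3 -m jog '{"linear":[[0,0,5],[0,0,15],[0,0,30],[0,0,30],[0,0,30],[0,0,0],[0,0,0]],"turn":[0,0,0,0,0,0,0]}'
python3 - <<'E'
from h import *
s=sense();print(s['tcp_pos'],s['force'],s['gripper_force'],s['q']); c=get_calibration("wrist");im=snapshot("wrist")[:,:,::-1]
cv2.imwrite("pics/w2.png",im)
E
```

```text
t: 5.28
tcp_pos: [0.6887, -0.0652, 0.2914]
tool_rot: [0.134, 0.991, 0.0, -0.001]
force: [0.1, 0.0, -2.8]
finger_gap: 0.368
gripper_force: 50.0
[ 0.68873482 -0.06517534  0.29136105] [ 0.13506525  0.0395355  -2.78282057] 49.955132603645325 [-2.55498105e-01  7.44231857e-01  1.34104065e+00  2.37640251e-05
  1.05887795e+00 -1.55839584e+00]
```

View pics/w2.png

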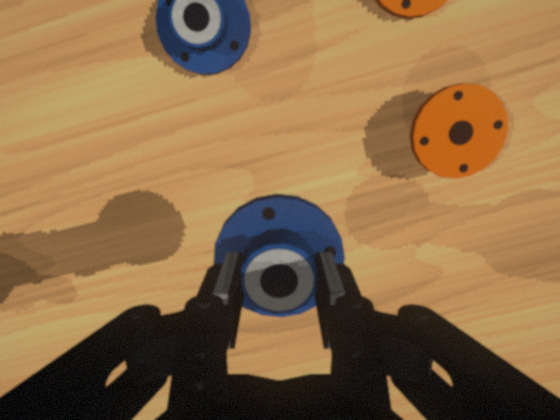

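Held well: hub between the pads, bore at (280,281). Now to the stand.

```bash
python3 -m jog '{"linear":[[-32.5,-23,0],[-32.5,-23,0],[-32.5,-23,0],[-32.5,-23,0],[-32.5,-23,0],[-32.5,-23,0],[-32.5,-23,0],[-32.5,-23,0],[0,0,-30],[0,0,-30],[0,0,-20],[0,0,0]],"turn":[0,0,0,0,0,0,0,0,0,0,0,0]}'; python3 -m jog '{"linear":[[0,0,-4],[0,0,-4],[0,0,0],[0,0,0]],"turn":[0,0,0,0]}'
python3 - <<'E'
from h import *
s=sense();print(s['tcp_pos'],s['force'])
E
```

```text
t: 6.82
tcp_pos: [0.4286, -0.2488, 0.2105]
tool_rot: [0.134, 0.991, 0.002, -0.002]
force: [-0.6, 0.6, -2.1]
finger_gap: 0.369
gripper_force: 50.1
t: 7.32
tcp_pos: [0.4294, -0.2493, 0.2051]
tool_rot: [0.133, 0.991, -0.0, 0.0]
force: [0.2, -0.5, -2.3]
finger_gap: 0.366
gripper_force: 50.1
[ 0.42944376 -0.24931514  0.20509458] [ 0.20635003 -0.5159209  -2.33674739]
```

```bash
python3 -m jog '{"linear":[[0,0,-2],[0,0,0],[0,0,-1],[0,0,0]],"turn":[0,0,0,0]}'; python3 -m jog '{"linear":[[0,0,-1],[0,0,0],[0,0,0]],"turn":[0,0,0]}'
```

```text
t: 7.82
tcp_pos: [0.4293, -0.2493, 0.2016]
tool_rot: [0.134, 0.991, 0.0, -0.0]
force: [-0.5, 0.8, -2.4]
finger_gap: 0.372
gripper_force: 50.1
t: 8.2
tcp_pos: [0.4293, -0.2493, 0.201]
tool_rot: [0.133, 0.991, -0.0, 0.0]
force: [-0.8, 0.4, 3.9]
finger_gap: 0.366
gripper_force: 50.8
```

Contact at 0.201, as expected. Release and rise.

```bash
python3 -m jog '{"linear":[[0,0,0],[0,0,0],[0,0,0],[0,0,20],[0,0,40],[0,0,40],[0,0,20],[0,0,0],[0,0,0]],"turn":[0,0,0,0,0,0,0,0,0]}' 0.7
python3 - <<'E'
from h import *
s=sense();print(s['tcp_pos'],s['force'],s['finger_gap'])
p=s['tcp_pos']; c=get_calibration("wrist");im=snapshot("wrist")[:,:,::-1].copy()
cv2.imwrite("pics/w3.png",im); np.save("w3.npy",c,allow_pickle=True)
print(px("wrist",np.array([p[0],p[1],.038])))
E
```

```text
t: 9.32
tcp_pos: [0.429, -0.249, 0.3199]
tool_rot: [0.134, 0.991, 0.0, -0.001]
force: [-1.2, 0.2, -0.4]
finger_gap: 0.704
gripper_force: 0.0
[ 0.42903136 -0.24902819  0.31993634] [-1.20935149  0.20525017 -0.3820595 ] 0.7037454340885642
[278.84374074 202.55008671]
```

View pics/w3.png

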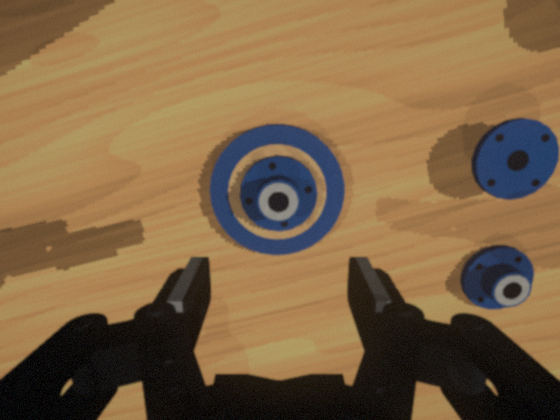

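The first flange is placed: bore at (278,201.5) against the predicted (278.8,202.5), and central in the blue border (ring centre about (277,189)). The next part is the blue disc-up flange at (517,160) in this view.

```bash
python3 - <<'E'
from h import *
c=np.load("w3.npy",allow_pickle=True).item()
print("down",ray("wrist",517,160,.026,c),"top",ray("top",310.4,240.5,.026),"up",ray("wrist",512,290.5,.026,c))
print("ring",ray("wrist",277,188.5,.012,c))
E
python3 -m jog '{"linear":[[2.5,22.5,0],[2.5,22.5,0],[2.5,22.5,0],[2.5,22.5,0],[2.5,22.5,0],[2.5,22.5,0],[2.5,22.5,0],[1.5,23.5,0],[0,0,0],[0,0,0]],"turn":[0,0,0,0,0,0,0,0,0,0]}' 1.0
python3 - <<'E'
from h import *
s=sense();p=s['tcp_pos'];print(p); c=get_calibration("wrist");im=snapshot("wrist")
g=cv2.cvtColor(im,cv2.COLOR_RGB2GRAY); print(px("wrist",np.array([p[0],p[1],.026])))
m=bluemask(im[:,:,::-1].copy()); n,l,st,ce=cv2.connectedComponentsWithStats(m)
for i in range(1,n):
    if st[i,4]>1000:
        e=cv2.fitEllipse(cv2.convexHull(np.argwhere(l==i)[:,::-1].astype(np.int32)));print(e,ray("wrist",*e[0],.026,c),ray("wrist",*e[0],.022,c))
E
```

```text
down [ 0.44820773 -0.06837627  0.026     ] top [ 0.44817177 -0.06810065  0.026     ] up [ 0.5598166  -0.08091581  0.026     ]
ring [ 0.42494453 -0.24954838  0.012     ]
t: 10.62
tcp_pos: [0.4484, -0.0686, 0.3201]
tool_rot: [0.133, 0.991, 0.0, -0.001]
force: [0.9, -0.1, 0.1]
finger_gap: 0.999
gripper_force: 0.0
[ 0.44840209 -0.06860026  0.32006993]
[279.64152146 197.16420638]
((484.0758972167969, 158.7160186767578), (72.3695297241211, 85.40911102294922), 50.621795654296875) [0.45998353 0.08793645 0.026     ] [0.46125146 0.09001933 0.022     ]
((279.4879455566406, 195.26263427734375), (73.0743179321289, 75.3836441040039), 88.00740814208984) [ 0.44667077 -0.06799834  0.026     ] [ 0.44773671 -0.06828149  0.022     ]
((65.44107818603516, 221.37149047851562), (117.7461166381836, 138.07553100585938), 115.90589904785156) [ 0.42235794 -0.23742921  0.026     ] [ 0.42305497 -0.24028318  0.022     ]
((60.928253173828125, 226.63467407226562), (67.07575225830078, 78.91636657714844), 113.23372650146484) [ 0.4254873  -0.24283052  0.026     ] [ 0.4262318  -0.24576645  0.022     ]
```

```bash
python3 -m jog '{"linear":[[0,0,-35],[0,0,-35],[0,0,-35],[0,0,-20],[0,0,-8],[0,0,0]],"turn":[0,0,0,0,0,0]}'; python3 -m jog '{"linear":[[0,0,0],[0,0,0],[0,0,0],[0,0,0],[0,0,0]],"turn":[0,0,0,0,0]}' 0.0 50
```

```text
t: 11.42
tcp_pos: [0.4484, -0.0688, 0.1874]
tool_rot: [0.134, 0.991, 0.0, -0.0]
force: [-0.3, 0.1, 0.4]
finger_gap: 0.998
gripper_force: 0.0
t: 12.05
tcp_pos: [0.4486, -0.0684, 0.1891]
tool_rot: [0.133, 0.991, -0.0, 0.001]
force: [-1.2, -0.7, 6.9]
finger_gap: 0.694
gripper_force: 52.2
```

```bash
python3 -m jog '{"linear":[[0,0,5],[0,0,15],[0,0,30],[0,0,40],[0,0,40],[0,0,0],[0,0,0]],"turn":[0,0,0,0,0,0,0]}'
python3 - <<'E'
from h import *
s=sense();print(s['tcp_pos'],s['force'],s['gripper_force'],s['finger_gap']); c=get_calibration("wrist");im=snapshot("wrist")[:,:,::-1]
cv2.imwrite("pics/w4.png",im)
E
```

```text
t: 12.92
tcp_pos: [0.4478, -0.068, 0.3175]
tool_rot: [0.133, 0.991, 0.0, -0.0]
force: [-0.7, -0.7, -2.1]
finger_gap: 0.691
gripper_force: 54.6
[ 0.44776626 -0.06800848  0.31748948] [-0.73014528 -0.66382189 -2.12048401] 54.595661759376526 0.6914471459012406
```

View pics/w4.png

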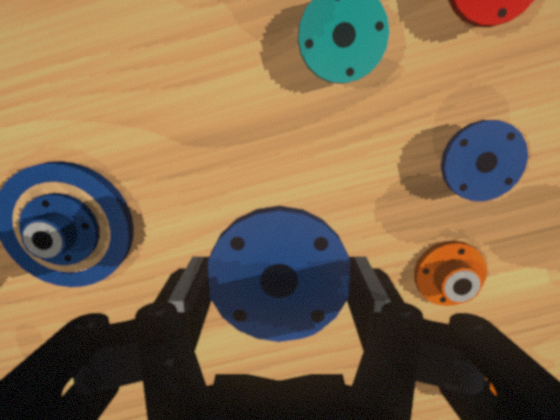

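Held level and centred: bore at (279,281), the same spot as with the first flange. Carry it over the pile.

```bash
python3 -m jog '{"linear":[[-2.5,-22.5,0],[-2.5,-22.5,0],[-2.5,-22.5,0],[-2.5,-22.5,0],[-2.5,-22.5,0],[-2.5,-22.5,0],[-2.5,-22.5,0],[-1.5,-23.5,0],[0,0,-30],[0,0,-30],[0,0,-20],[0,0,0]],"turn":[0,0,0,0,0,0,0,0,0,0,0,0]}'; python3 -m jog '{"linear":[[0,0,-4],[0,0,-2],[0,0,0],[0,0,0]],"turn":[0,0,0,0]}'
```

```text
t: 14.48
tcp_pos: [0.4284, -0.2486, 0.235]
tool_rot: [0.134, 0.991, 0.002, -0.003]
force: [-0.2, -0.6, -2.0]
finger_gap: 0.693
gripper_force: 54.7
t: 14.98
tcp_pos: [0.4295, -0.2493, 0.2322]
tool_rot: [0.133, 0.991, -0.0, 0.0]
force: [-0.5, -1.2, -1.6]
finger_gap: 0.694
gripper_force: 54.7
```

```bash
python3 -m jog '{"linear":[[0,0,-2],[0,0,0],[0,0,-1],[0,0,0]],"turn":[0,0,0,0]}'; python3 -m jog '{"linear":[[0,0,-1],[0,0,0],[0,0,0]],"turn":[0,0,0]}'; python3 -m jog '{"linear":[[0,0,-1],[0,0,0],[0,0,0]],"turn":[0,0,0]}'
```

```text
t: 15.48
tcp_pos: [0.4293, -0.2493, 0.2286]
tool_rot: [0.134, 0.991, 0.0, -0.0]
force: [-0.1, -0.7, -1.9]
finger_gap: 0.686
gripper_force: 54.7
t: 15.85
tcp_pos: [0.4293, -0.2493, 0.2277]
tool_rot: [0.134, 0.991, 0.0, -0.0]
force: [-0.5, 0.1, -2.2]
finger_gap: 0.695
gripper_force: 54.7
t: 16.23
tcp_pos: [0.4294, -0.2493, 0.2272]
tool_rot: [0.133, 0.991, -0.0, 0.0]
force: [-0.6, 1.6, 5.9]
finger_gap: 0.693
gripper_force: 55.5
```

```bash
python3 -m jog '{"linear":[[0,0,0],[0,0,0],[0,0,0],[0,0,20],[0,0,40],[0,0,40],[0,0,10],[0,0,0],[0,0,0]],"turn":[0,0,0,0,0,0,0,0,0]}' 1.0
python3 - <<'E'
from h import *
s=sense();p=s['tcp_pos'];print(p,s['finger_gap']); c=get_calibration("wrist");im=snapshot("wrist")[:,:,::-1].copy()
cv2.imwrite("pics/w5.png",im); np.save("w5.npy",c,allow_pickle=True)
print(px("wrist",np.array([p[0],p[1],.064])))
E
```

```text
t: 17.35
tcp_pos: [0.4289, -0.2489, 0.3354]
tool_rot: [0.134, 0.991, 0.001, -0.001]
force: [-0.2, 0.4, -0.0]
finger_gap: 1.0
gripper_force: 0.0
[ 0.42892659 -0.24894754  0.33539837] 1.0001686320111345
[278.80046568 206.79645273]
```

View pics/w5.png

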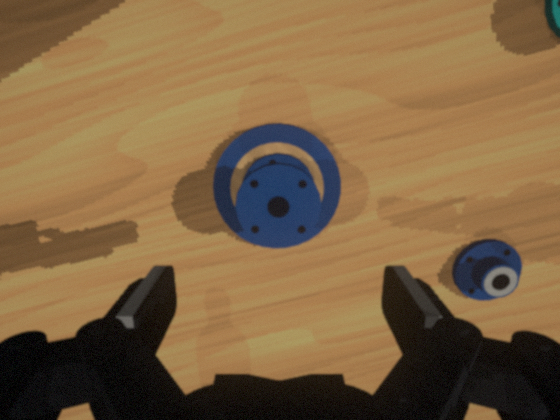

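The second flange is on: bore at (278,206.5) against the predicted (278.8,206.8). The next hub-up flange is at (500,281), about (559,-81).

```bash
python3 -m jog '{"linear":[[13,17,0],[13,17,0],[13,17,0],[13,17,0],[13,17,0],[13,17,0],[13,17,0],[13,17,0],[13,16,0],[13,16,0],[0,0,0],[0,0,0]],"turn":[0,0,0,0,0,0,0,0,0,0,0,0]}' 0.65
python3 - <<'E'
from h import *
s=sense();p=s['tcp_pos'];print(p,s['finger_gap']); c=get_calibration("wrist");im=snapshot("wrist")[:,:,::-1].copy()
e=px("wrist",np.array([p[0],p[1],.026]));print(e)
x,y=(e-40).astype(int); np.save("w6.npy",c,allow_pickle=True)
cv2.imwrite("pics/w6.png",cv2.resize(im[y:y+80,x:x+80],None,fx=6,fy=6,interpolation=cv2.INTER_CUBIC)); print(x,y)
E
```

```text
t: 18.9
tcp_pos: [0.5591, -0.0813, 0.3365]
tool_rot: [0.133, 0.991, -0.0, -0.0]
force: [0.0, -0.3, 0.1]
finger_gap: 0.647
gripper_force: 0.0
[ 0.55912022 -0.08134864  0.33649441] 0.6467911974592516
[279.65333605 191.9835725 ]
239 151
```

View pics/w6.png

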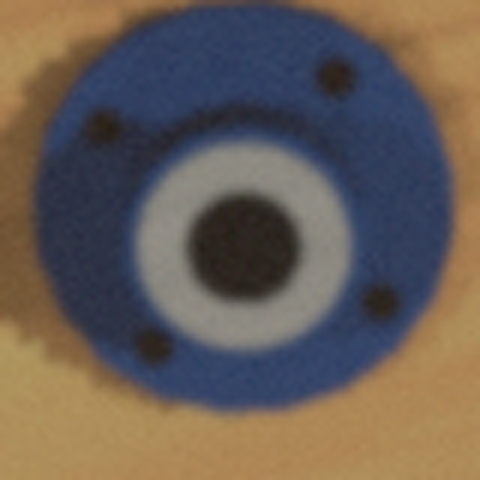

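Bore at crop (244,246), so (279.3,191.6) against the predicted (279.7,192.0): aligned. Descend and grip.

```bash
python3 -m jog '{"linear":[[0,0,-35],[0,0,-35],[0,0,-35],[0,0,-30],[0,0,-11],[0,0,0]],"turn":[0,0,0,0,0,0]}'; python3 -m jog '{"linear":[[0,0,0],[0,0,0],[0,0,0],[0,0,0],[0,0,0],[0,0,0]],"turn":[0,0,0,0,0,0]}' 0.0 50;  python3 -m jog '{"linear":[[0,0,5],[0,0,15],[0,0,30],[0,0,40],[0,0,40],[0,0,16],[0,0,0],[0,0,0]],"turn":[0,0,0,0,0,0,0,0]}'
python3 - <<'E'
from h import *
s=sense();p=s['tcp_pos'];print(p,s['finger_gap']); im=snapshot("wrist")[:,:,::-1].copy()
cv2.imwrite("pics/w7.png",im[190:350,180:380])
E
```

```text
t: 19.7
tcp_pos: [0.5591, -0.0817, 0.1905]
tool_rot: [0.134, 0.991, 0.0, -0.001]
force: [-0.6, 1.1, 0.6]
finger_gap: 0.647
gripper_force: 0.0
t: 20.45
tcp_pos: [0.5598, -0.0815, 0.1924]
tool_rot: [0.134, 0.991, -0.0, 0.001]
force: [-0.1, -0.2, 6.7]
finger_gap: 0.363
gripper_force: 49.3
t: 21.45
tcp_pos: [0.5586, -0.0811, 0.3352]
tool_rot: [0.134, 0.991, 0.0, -0.002]
force: [-0.7, 0.6, -3.5]
finger_gap: 0.361
gripper_force: 50.1
[ 0.55863316 -0.08108833  0.33523044] 0.36128358484045586
```

View pics/w7.png

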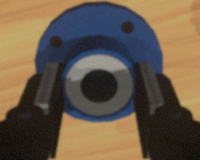

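Held; bore at (279,275). Over to the pile, with contact expected near TCP z 0.256.

```bash
python3 -m jog '{"linear":[[-13,-17,0],[-13,-17,0],[-13,-17,0],[-13,-17,0],[-13,-17,0],[-13,-17,0],[-13,-17,0],[-13,-17,0],[-13,-16,0],[-13,-16,0],[0,0,0]],"turn":[0,0,0,0,0,0,0,0,0,0,0]}'; python3 -m jog '{"linear":[[0,0,-30],[0,0,-25],[0,0,-15],[0,0,-4],[0,0,-2],[0,0,0],[0,0,0]],"turn":[0,0,0,0,0,0,0]}'; python3 -m jog '{"linear":[[0,0,-1],[0,0,0],[0,0,0]],"turn":[0,0,0]}'
```

```text
t: 22.88
tcp_pos: [0.4279, -0.2506, 0.336]
tool_rot: [0.135, 0.991, 0.0, -0.001]
force: [0.8, 1.0, -3.0]
finger_gap: 0.364
gripper_force: 50.1
t: 23.75
tcp_pos: [0.4295, -0.2494, 0.2613]
tool_rot: [0.133, 0.991, -0.0, 0.001]
force: [0.5, -0.7, -3.0]
finger_gap: 0.365
gripper_force: 50.1
t: 24.12
tcp_pos: [0.4293, -0.2493, 0.2598]
tool_rot: [0.134, 0.991, -0.0, 0.0]
force: [0.1, 0.6, -2.4]
finger_gap: 0.361
gripper_force: 50.1
```

```bash
python3 -m jog '{"linear":[[0,0,-1],[0,0,0],[0,0,-1],[0,0,0],[0,0,0]],"turn":[0,0,0,0,0]}'; python3 -m jog '{"linear":[[0,0,-1],[0,0,0],[0,0,0]],"turn":[0,0,0]}'; python3 -m jog '{"linear":[[0,0,-1],[0,0,0],[0,0,0]],"turn":[0,0,0]}'
```

```text
t: 24.75
tcp_pos: [0.4293, -0.2493, 0.2577]
tool_rot: [0.133, 0.991, 0.0, -0.0]
force: [-0.4, 0.5, -3.5]
finger_gap: 0.366
gripper_force: 50.1
t: 25.12
tcp_pos: [0.4293, -0.2493, 0.2567]
tool_rot: [0.134, 0.991, -0.0, -0.0]
force: [-0.0, 0.5, -2.7]
finger_gap: 0.363
gripper_force: 50.1
t: 25.5
tcp_pos: [0.4293, -0.2493, 0.2563]
tool_rot: [0.133, 0.991, -0.0, 0.0]
force: [-1.2, 1.0, 5.7]
finger_gap: 0.364
gripper_force: 51.0
```

Contact as predicted. Release, rise, check.

```bash
python3 -m jog '{"linear":[[0,0,0],[0,0,0],[0,0,0],[0,0,20],[0,0,40],[0,0,30],[0,0,0],[0,0,0]],"turn":[0,0,0,0,0,0,0,0]}' 0.7
python3 - <<'E'
from h import *
s=sense();p=s['tcp_pos'];print(p,s['finger_gap']); c=get_calibration("wrist");im=snapshot("wrist")[:,:,::-1].copy()
e=px("wrist",np.array([p[0],p[1],.090]));print(e)
x,y=(e-60).astype(int);cv2.imwrite("pics/w8.png",cv2.resize(im[y:y+120,x:x+120],None,fx=4,fy=4)); print(x,y)
E
```

```text
t: 26.5
tcp_pos: [0.429, -0.249, 0.3451]
tool_rot: [0.134, 0.991, 0.0, -0.001]
force: [-0.0, 0.2, -0.1]
finger_gap: 0.697
gripper_force: 0.0
[ 0.42902215 -0.24901076  0.34507139] 0.6970781219593838
[278.90925683 214.0171829 ]
218 154
```

View pics/w8.png

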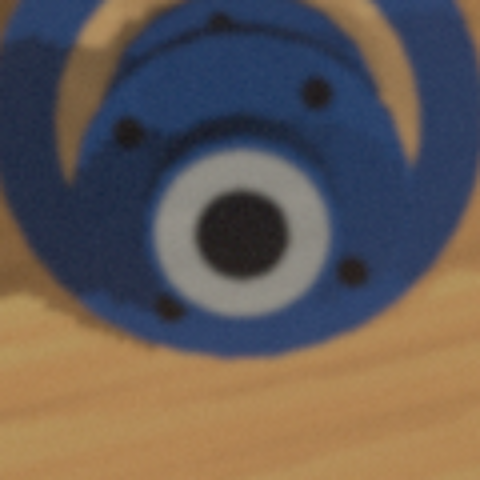

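The third flange sits well: bore at (278.3,212.6) against the predicted (278.9,214.0), under 1 mm off. The last one is at about (461,88).

```bash
python3 -m jog '{"linear":[[3,34,0],[3,34,0],[3,34,0],[3,34,0],[3,34,0],[3,34,0],[3,34,0],[3,34,0],[4,33,0],[4,32,0],[0,0,0],[0,0,0]],"turn":[0,0,0,0,0,0,0,0,0,0,0,0]}' 1.0
python3 - <<'E'
from h import *
s=sense();p=s['tcp_pos'];print(p,s['finger_gap']); c=get_calibration("wrist");im=snapshot("wrist")[:,:,::-1].copy()
e=px("wrist",np.array([p[0],p[1],.026]));print(e)
x,y=(e-40).astype(int)
cv2.imwrite("pics/w9.png",cv2.resize(im[y:y+80,x:x+80],None,fx=6,fy=6,interpolation=cv2.INTER_CUBIC)); print(x,y)
for du in((0,0),(1,0),(0,1)): print(ray("wrist",*(e+du),.026,c))
E
```

```text
t: 28.05
tcp_pos: [0.4611, 0.0874, 0.3448]
tool_rot: [0.133, 0.991, -0.0, -0.001]
force: [0.1, 0.6, 0.4]
finger_gap: 0.997
gripper_force: 0.0
[0.4610592  0.08739758 0.3448287 ] 0.9971823355409597
[279.83057552 189.50733968]
239 149
[0.46078058 0.08773338 0.026     ]
[0.4610042  0.08854769 0.026     ]
[0.46162156 0.08750313 0.026     ]
```

View pics/w9.png

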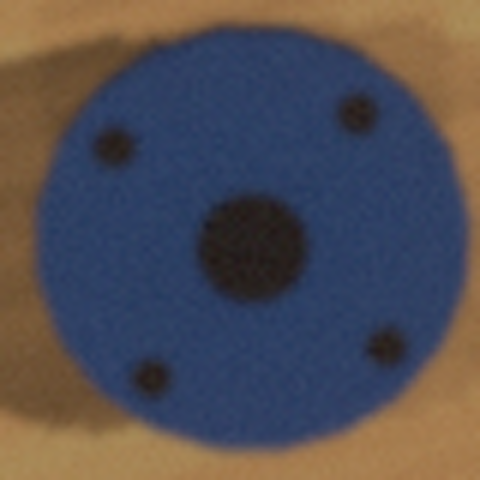

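Bore at (280.6,189.9) against the predicted (279.8,189.5), so aligned. It is the blue one: blue face, four bolt holes. Grip and lift.

```bash
python3 -m jog '{"linear":[[0,0,-35],[0,0,-35],[0,0,-35],[0,0,-35],[0,0,-17],[0,0,0]],"turn":[0,0,0,0,0,0]}'; python3 -m jog '{"linear":[[0,0,0],[0,0,0],[0,0,0],[0,0,0],[0,0,0],[0,0,0]],"turn":[0,0,0,0,0,0]}' 0.0 50;  python3 -m jog '{"linear":[[0,0,5],[0,0,15],[0,0,30],[0,0,40],[0,0,40],[0,0,27],[0,0,0],[0,0,0]],"turn":[0,0,0,0,0,0,0,0]}'
python3 - <<'E'
from h import *
s=sense();p=s['tcp_pos'];print(p,s['finger_gap']); im=snapshot("wrist")[:,:,::-1].copy()
cv2.imwrite("pics/w10.png",im[190:350,180:380])
E
```

```text
t: 28.85
tcp_pos: [0.461, 0.0867, 0.1875]
tool_rot: [0.134, 0.991, -0.0, -0.002]
force: [-1.4, 0.1, 0.5]
finger_gap: 0.998
gripper_force: 0.0
t: 29.6
tcp_pos: [0.4617, 0.0875, 0.1902]
tool_rot: [0.133, 0.991, -0.0, 0.001]
force: [-0.3, -2.1, 6.5]
finger_gap: 0.69
gripper_force: 52.6
t: 30.6
tcp_pos: [0.4606, 0.0878, 0.3452]
tool_rot: [0.133, 0.991, -0.0, -0.001]
force: [0.2, -0.6, -3.1]
finger_gap: 0.69
gripper_force: 54.9
[0.46056768 0.08775431 0.34521149] 0.690094282383375
```

View pics/w10.png

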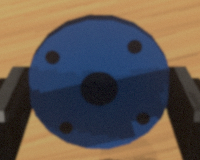

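Held level and centred: bore at (278,279). Carry it back; contact expected near z 0.280.

```bash
python3 -m jog '{"linear":[[-3,-34,0],[-3,-34,0],[-3,-34,0],[-3,-34,0],[-3,-34,0],[-3,-34,0],[-3,-34,0],[-3,-34,0],[-4,-33,0],[-4,-32,0],[0,0,0],[0,0,0]],"turn":[0,0,0,0,0,0,0,0,0,0,0,0]}'; python3 -m jog '{"linear":[[0,0,-25],[0,0,-20],[0,0,-10],[0,0,-4],[0,0,-2],[0,0,0],[0,0,0]],"turn":[0,0,0,0,0,0,0]}'; python3 -m jog '{"linear":[[0,0,-1],[0,0,0],[0,0,0]],"turn":[0,0,0]}'
```

```text
t: 32.15
tcp_pos: [0.4288, -0.2487, 0.3443]
tool_rot: [0.134, 0.991, 0.001, -0.002]
force: [0.5, 0.6, -2.9]
finger_gap: 0.688
gripper_force: 55.0
t: 33.02
tcp_pos: [0.4295, -0.2494, 0.2852]
tool_rot: [0.134, 0.991, -0.0, 0.0]
force: [-0.3, -0.1, -2.6]
finger_gap: 0.693
gripper_force: 55.0
t: 33.4
tcp_pos: [0.4293, -0.2493, 0.2837]
tool_rot: [0.134, 0.991, -0.0, 0.0]
force: [-0.2, 0.2, -3.6]
finger_gap: 0.691
gripper_force: 55.0
```

```bash
python3 -m jog '{"linear":[[0,0,-1],[0,0,0],[0,0,-1],[0,0,0],[0,0,0]],"turn":[0,0,0,0,0]}'; python3 -m jog '{"linear":[[0,0,-1],[0,0,0],[0,0,0]],"turn":[0,0,0]}'; python3 -m jog '{"linear":[[0,0,-1],[0,0,0],[0,0,0]],"turn":[0,0,0]}'
```

```text
t: 34.02
tcp_pos: [0.4293, -0.2493, 0.2817]
tool_rot: [0.133, 0.991, 0.0, -0.0]
force: [0.9, -0.7, -3.5]
finger_gap: 0.689
gripper_force: 55.0
t: 34.4
tcp_pos: [0.4293, -0.2493, 0.2807]
tool_rot: [0.133, 0.991, -0.0, -0.0]
force: [-1.1, -0.2, -2.9]
finger_gap: 0.69
gripper_force: 55.0
t: 34.78
tcp_pos: [0.4294, -0.2493, 0.2803]
tool_rot: [0.133, 0.991, -0.0, 0.0]
force: [-1.1, 1.0, 5.2]
finger_gap: 0.691
gripper_force: 56.0
```

Contact at 0.280. Release, rise and look from the scene camera.

```bash
python3 -m jog '{"linear":[[0,0,0],[0,0,0],[0,0,0],[0,0,20],[0,0,40],[0,0,40],[0,20,40],[0,40,0],[0,40,0],[0,40,0],[0,0,0],[0,0,0]],"turn":[0,0,0,0,0,0,0,0,0,0,0,0]}' 1.0
python3 - <<'E'
from h import *
s=sense();print(s['tcp_pos'],s['finger_gap'],s['force'])
im=snapshot("scene")[:,:,::-1].copy(); x,y=px("scene",np.array([.429,-.249,.06])).astype(int)
a=cv2.resize(im[y-60:y+60,x-60:x+60],None,fx=4,fy=4,interpolation=cv2.INTER_CUBIC)
cv2.imwrite("pics/s2.png",a)
E
```

```text
t: 36.28
tcp_pos: [0.4296, -0.1096, 0.4198]
tool_rot: [0.133, 0.991, -0.0, 0.0]
force: [0.0, -0.8, 0.1]
finger_gap: 0.997
gripper_force: 0.0
[ 0.42962037 -0.10961466  0.41981426] 0.9970893264931964 [ 0.01241414 -0.79526191  0.08518984]
```

View pics/s2.png

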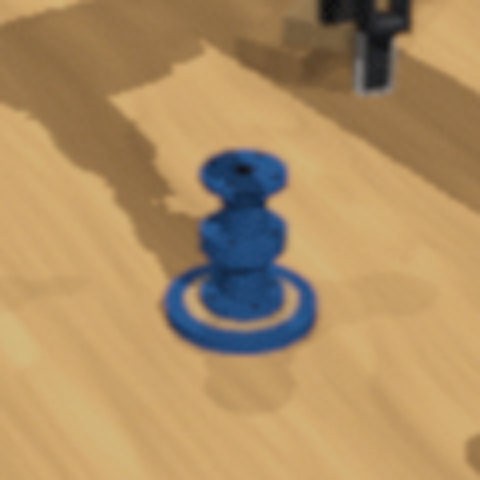

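The pile of four stands straight at crop (242,240), centred on the blue stand, and the gripper is well clear. Handing in.

```bash
python3 -c "from station import *; print(sign_off())"
```

```text
the job is handed in; nothing more can be done
None
```

The four blue flanges are stacked in a straight pile in the middle of the blue-bordered stand, alternating from flat face down; nothing else was touched, and the job was handed in at about 36 s.

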